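Gauge the round air tank

TASK

Check the pressure of the round air tank that feeds the glaze sprayer (leave the square tank alone): pick up the small bell-mouthed gauge, press it straight down onto the sprung collar on top of the round tank until the collar is fully home and the gauge's rod has been pushed out. Then stand the gauge upright on the plaster tile with its rod still out to be read, and let go.

Things in the scene. Friction and masses are not known exactly. Their poses are not given: they have to be found in the camera images.
- gauge: Loose round gauge, 0.18 kg, stands mouth down, z up; origin at its lowest point, the centre of the bell's rim. Hollow bell 46 mm across (36 inside) to z = 36 mm; above it the grip barrel, 28 mm across with dark rings, z = 37 to 78 mm: grip it from above, fingertips just over the bell's shoulder. Brass rod knob on top to 84 mm with the rod in; rod foot, a 28 mm disc, 3 mm inside the rim
- gauge_rod (a joint): How far the rod stands out of the top of the gauge, m: 0 in (as at the start), at most 0.024. About 3 N moves it and it stays where it is put.
- round_tank_seat (a point): Centre of the top face of the round tank's collar, moving with it. Flat steel ring, 66 mm outside, 27 inside, 168 mm above the bench when up, at the centre of a fixed aluminium disc 148 mm across, 45 high, on a plywood board. A 12 mm pin hides in it, 0.5 to 6.5 mm below the top. Bell rim pressed on the ring (within 10 mm of centre): the pin drives the rod out by the travel less 3.5 to 9.5 mm
- round_tank_collar (a joint): How far the round tank's collar is pressed down, m: 0 up, 0.022 fully home at a hard stop. A spring pushes back with 4 N at the top and 8.4 N at the bottom (about 11.5 N with the rod's drag).
- square_tank_seat (a point): The same point on the collar of the square tank (fixed aluminium block 140 x 140 x 45 mm with the same collar, on the same board), not to be used.
- square_tank_collar (a joint): How far the square tank's collar is pressed down, m: 0 up; leave it so.
- tile: Fixed square plaster tile lying flat on the bench, 181 x 182 x 9 mm; origin at the centre of its underside, x and y along its edges, top 9 mm above the origin.
There are look-alikes about, which are no part of the job. Leave any orange look-alike of the gauge alone.

How it is judged (in metres and radians):
On the way:
1. the gauge is pressed upright onto the round tank's collar, the collar fully home and the rod pushed out (value of joint round_tank_collar above 0.017 m and value of joint gauge_rod above 0.006 m and horizontal distance between gauge and round_tank_seat below 0.015 m and distance between gauge and round_tank_seat below 0.018 m and angle between gauge's own z axis and vertical below 0.17 rad), for 0.2 s.
At the end, for the whole second after the job is handed in: The gauge stands upright (within 6 degrees) and at rest on the plaster tile, its centre within 85 mm of the tile's centre along each edge, with its rod at least 6 mm out, and the round tank's collar is back up (within 4 mm) (x of gauge in the frame of tile between -0.085 and 0.085 m and y of gauge in the frame of tile between -0.085 and 0.085 m and z of gauge in the frame of tile between 0.006 and 0.013 m and angle between gauge's own z axis and vertical below 0.1 rad and linear speed of gauge below 0.02 m/s and value of joint gauge_rod above 0.006 m and value of joint round_tank_collar below 0.004 m); the robot touches nothing.
It fails at once if the square tank's collar is pressed (value of joint square_tank_collar above 0.008 m).
It also fails if it takes over 51 s, if anything falls off the work surface, if the arm or the gripper's body presses on something with over 40 N, if the wrist force passes 120 N, or if a joint passes its speed limit or range.

ROBOT

A 6-joint arm with a two-finger parallel gripper is mounted at the origin on the work surface; the furniture and walls round the work are solid. World frame = base frame: x ahead of the robot, y to its left, z up, the work surface at z = 0. Lengths are in mm, angles in degrees, forces in N, time in s.
With the tool pointing down it reaches from about 350 to 850 mm from the base axis. Payload 8.1 kg.
Tool frame: the origin (TCP) lies midway between the tips of the shut fingers; the grasp point (between the pads) lies 19 mm behind it (r.grasp_offset is the distance from the TCP to the grasp point, in mm); z points along the fingers, x is the direction in which the jaws open and shut, and the axes are right-handed (so a half turn about z gives the same grasp; the last joint's range is limited). The gripper opens to 85 mm and grips with 20 to 120 N. Pads are 22 mm wide; open, the fingers measure 114 mm over their backs; the gripper's body (76 mm by 85 mm) begins 54 mm behind the grasp point. The pads swing forward as they close: fully open they stand 13 mm farther back than shut.
Start: joints at [-76.914, 7.471, 85.268, -0, 87.261, -4.893], TCP at [185.225, -570.699, 231.292] pointing down, gripper open.
Joint ranges: [-169.43, 169.43], [-51.17, 129.36], [1.28, 143.12], [-76.62, 256.62], [0, 156.53], [-152.29, 152.29]. Speed limits (degrees/s): [136.94, 136.94, 159.86, 180, 180, 180].

INTERFACE

Orientations are given as [roll, pitch, yaw] about the fixed x, y, z axes, in that order (R = Rz(yaw) Ry(pitch) Rx(roll)).
In Python, from bench import r, optics, hand_in gives the robot as it stands.
- The arm moves only by the shell command python3 -m pendant 'ROWS' [FORCE]. ROWS is JSON, a list of rows, each a list of 5 numbers: the opening, from 0 (shut) to 1 (fully open), then the shift along the tool's x, y, z in mm, then the turn about the tool's z in degrees. A call has 1 to 10 rows; each row shifts and turns the commanded pose from where the row before left it, along the tool's axes as they then stand; what a row does not reach is not made up. A row lasts 1/10 s, in which the tool goes at most 50 mm and 8.59 degrees, less where a joint would pass 70% of its speed; a pose out of reach is approached as far as the arm can. A call with a gripper value outside its range is refused whole. The fingers move at their own pace and stop on an object; FORCE is the grip in N (left out, the last holds). Time passes only in rows, so rows that do not move let the fingers close. It gives the time, the measured TCP pose, the force and the opening at its end, in the units of the state.
- r.sense(): the state, without advancing time (a new reading comes with each control period).
- optics.snapshot(name): name is "scene" or "top" or "wrist"; returns (picture, depth): 384x512x3 uint8, blue, green, red; 384x512 float32, mm along the optical axis (not along the pixel's ray), 0 where there is no reading.
- optics.camera_params(name): a dict with "camera_matrix" (3x3 intrinsics, pixels), "eye" and "orientation" of the camera in the world. Camera axes: x right, y down, z forward; pixel columns grow to the right and rows downward; lengths in mm; the calibration is good to about 2 mm. A picture is of the moment at which its call begins: read the wrist's pose just before it. camera_params takes no time and is no camera call; for the wrist camera it gives the pose at the moment of the call.
- hand_in(): hands the job in, once; it reports no verdict.
Trained networks look in the newest picture that a camera, given by its name, has taken for a name from the list of things; names that differ only in an ending like _2 or _b are one class to them, and where a whole thing is asked for, a point or a joint stands for the part that bears it (a point fixed in the world has none). Each returns a list of dicts, best first, with "score" (0 to 1); they miss things now and then, are a little off and sometimes report something else, mostly with a low value. They report only what shows in the picture. A call takes as long as a camera call. They do not tell look-alikes from the thing itself.
- optics.search_frame(camera, query): "at" ([x, y, z] in mm, in world coordinates, good to about 4 mm: the middle of the surface that is visible of it).
The state is a dict: "time": time; "joint_pos": joint angles; "qd": joint speeds; "joint_efforts": joint torques, N m; "tool_pos": TCP position; "tcp_rot": TCP orientation; "ft_force": force on the tool from outside, world axes, zero at the start; "wrist_torque": the same for the moment, N m; "finger_gap": finger opening in mm.
Only numpy, scipy, OpenCV 4.12 (cv2) and the standard library are available. Lean on these libraries where they do the work, as an engineer would, in place of code of your own. Each camera call takes 0.05 s, during which the arm holds its last target. There are 200 camera calls.

## Working session

There is one attempt and no reset: what is moved stays moved. The work goes in short steps, Python scripts to look and compute and a shell command to move; the robot and the scene stay as the last step left them, time stands still between calls to the robot, and variables do not carry over. Pictures are saved under pics/ and viewed, about 8 in all and at most 12, crops included, and the job is handed in when it is done.

```bash
ls; mkdir -p pics; cat > h.py <<'E'
import numpy as np, cv2
from bench import r, optics
from scipy.spatial.transform import Rotation as R
def cam(n):
    p=optics.camera_params(n); return p
def rot(o):
    o=np.array(o,float)
    if o.shape==(3,3): return o
    return R.from_euler('xyz',o,degrees=True).as_matrix()
def cloud(n,d,p):
    K=np.array(p['camera_matrix']); v,u=np.mgrid[:d.shape[0],:d.shape[1]]
    P=np.stack([(u-K[0,2])/K[0,0]*d,(v-K[1,2])/K[1,1]*d,d],-1)
    W=P@rot(p['orientation']).T+np.array(p['eye']); W[d==0]=np.nan
    return W
E
python3 - <<'E'
from h import *
print(r.sense())
for n in ("scene","top"):
    p=cam(n); print(n,p)
    im,d=optics.snapshot(n); cv2.imwrite(f'pics/{n}0.png',im); np.save(f'{n}0.npy',cloud(n,d,p))
    for q in ("gauge","round_tank_seat","square_tank_seat","tile"):
        for x in optics.search_frame(n,q): print(q,np.round(x['at'],1),round(x['score'],2))
E
```

```text
pics
{'time': 0.0, 'joint_pos': array([-7.69130535e+01,  7.51416268e+00,  8.53300463e+01,  5.21406151e-04,
        8.72620071e+01, -4.89326370e+00]), 'qd': array([-0.0116996 , -0.04435364,  0.05641405, -0.01389483,  0.06086464,
        0.08567056]), 'joint_efforts': array([-4.20913175e-04, -5.69409120e+01, -5.00546551e+01, -1.36977692e-04,
        1.50619989e-02,  3.55508902e-06]), 'tool_pos': array([ 185.10909971, -570.14702906,  230.2469439 ]), 'tcp_rot': array([-1.79990421e+02,  1.05784476e-01, -7.20198063e+01]), 'ft_force': array([-0.07135475,  0.13850869, -0.24201217]), 'wrist_torque': array([ 0.07573472, -0.03725504, -0.01331743]), 'finger_gap': 85.27552877982369}
scene {'camera_matrix': array([[358.50242645,   0.        , 263.23707293],
       [  0.        , 358.50242645, 192.56318312],
       [  0.        ,   0.        ,   1.        ]]), 'eye': array([ -26.24049514,  661.37653686, 1003.77524432]), 'orientation': array([-140.90823483,    0.84693643, -145.32052106])}
gauge [269.5 354.1  39.6] 0.76
gauge [347.9 327.3  39.1] 0.62
round_tank_seat [ 473.1 -208.4  172.1] 0.54
square_tank_seat [458.9 -16.9 166.8] 0.72
tile [527.9 398.2   8.6] 0.66
top {'camera_matrix': array([[494.13864182,   0.        , 258.24402082],
       [  0.        , 494.13864182, 188.98480208],
       [  0.        ,   0.        ,   1.        ]]), 'eye': array([ 240.91273014,   82.88655871, 1601.20753131]), 'orientation': array([-173.59932449,   -0.61745721,  -90.16727247])}
gauge [ 481.3 -223.2  170.7] 0.7
gauge [274.4 341.3  41.4] 0.59
gauge [355.9 312.1  43.9] 0.53
round_tank_seat [ 480.  -220.7  170.4] 0.92
square_tank_seat [465.2 -25.3 170.4] 0.64
square_tank_seat [536.5 394.3   6.6] 0.47
tile [538.7 394.1  10.2] 0.93
tile [463.8 -24.7 168. ] 0.28
```

View pics/scene0.png

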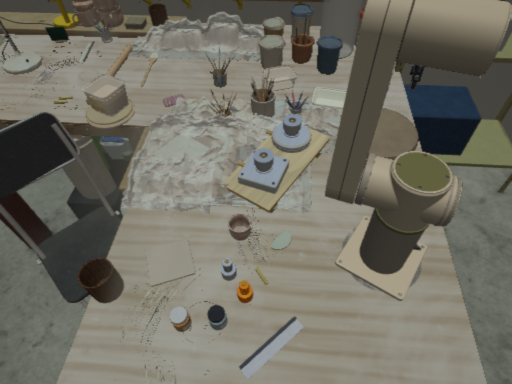

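View pics/top0.png

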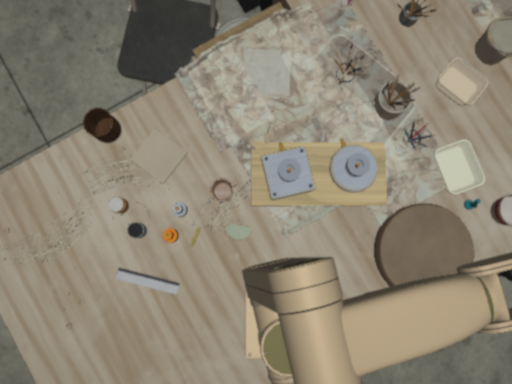

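The scene view shows the white gauge at (229,268), with its orange look-alike at (245,291). The tile is at (170,262), the round tank at (291,130) and the square tank at (263,165). The top view shows the gauge at (180,209), orange at (171,236), the round tank at (354,168) and the tile at (160,156).

```bash
python3 - <<'E'
from h import *
def near(W,c,rad,z0,z1):
    P=W.reshape(-1,3); P=P[~np.isnan(P[:,0])]
    m=(np.hypot(P[:,0]-c[0],P[:,1]-c[1])<rad)&(P[:,2]>z0)&(P[:,2]<z1); return P[m]
for n in ("scene","top"):
    W=np.load(f'{n}0.npy')
    for nm,c,rad,z0,z1 in (("gauge",(352,320),40,20,100),("gaugetop",(352,320),40,60,100),("collar",(478,-217),50,155,185),("disc",(478,-217),85,50,90),("tile",(535,395),110,5,16)):
        P=near(W,c,rad,z0,z1)
        if len(P): 
            (cx,cy),rr=cv2.minEnclosingCircle(P[:,:2].astype(np.float32))
            print(n,nm,len(P),P.mean(0).round(1),'circ',round(cx,1),round(cy,1),round(rr,1),'z',P[:,2].min().round(1),P[:,2].max().round(1), np.median(P[:,2]).round(1))
    P=W.reshape(-1,3); P=P[~np.isnan(P[:,0])]
    a=np.hypot(P[:,0],P[:,1])
    m=(P[:,2]>150)&(a>300)&(a<800)
    H,xe,ye=np.histogram2d(P[m,0],P[m,1],bins=[range(200,801,100),range(-600,601,100)])
    Z=np.zeros_like(H)
    for x,y,z in P[m]:
        i,j=int((x-200)//100),int((y+600)//100)
        if 0<=i<6 and 0<=j<12: Z[i,j]=max(Z[i,j],z)
    print(Z.astype(int))
E
```

```text
scene gauge 231 [349.1 325.4  52.2] circ 354.2 319.9 23.4 z 20.7 86.3 42.0
scene gaugetop 88 [351.9 322.4  76. ] circ 354.0 320.3 14.1 z 60.3 86.3 77.1
scene collar 222 [ 474.3 -222.1  165.6] circ 477.0 -228.5 37.7 z 155.5 171.1 166.7
scene disc 411 [ 459.8 -174.2   68.8] circ 478.1 -216.8 84.7 z 58.8 89.9 65.1
scene tile 1654 [529.5 396.1   9.1] circ 535.1 398.2 107.0 z 5.0 14.9 9.1
[[  0   0   0   0   0   0   0   0   0   0   0   0]
 [  0   0   0   0   0   0   0   0   0   0   0   0]
 [  0   0   0 170 169 171 170   0   0   0   0   0]
 [  0   0   0 171   0   0   0   0   0   0   0   0]
 [  0   0 202   0   0   0   0   0   0   0   0   0]
 [  0   0 179   0   0   0   0   0   0   0   0   0]]
top gauge 168 [353.  312.9  53.9] circ 354.6 316.5 23.0 z 22.8 90.8 40.8
top gaugetop 69 [353.8 315.3  78.6] circ 354.4 316.0 13.9 z 60.9 90.8 79.0
top collar 383 [ 476.1 -227.7  167.5] circ 476.7 -228.9 34.6 z 155.6 177.5 167.6
top disc 537 [ 465.9 -173.2   66.9] circ 478.0 -216.9 85.0 z 56.1 89.9 65.6
top tile 1588 [531.5 391.6   9.4] circ 534.4 395.4 109.5 z 5.0 16.0 9.2
[[  0 654 656   0   0   0   0   0   0   0   0   0]
 [  0   0   0   0   0   0   0   0   0   0   0   0]
 [  0   0   0 177 177 176 175   0   0   0   0   0]
 [  0   0   0 173   0   0   0   0   0   0   0   0]
 [  0   0 212   0   0   0   0   0   0   0   0   0]
 [  0   0 179   0   0   0   0   0   0   0   0   0]]
```

```bash
python3 -m pendant '[[1,0,0,-40,0],[1,0,0,-40,0],[1,0,0,0,0]]'
```

```text
time: 0.8
tool_pos: [185.8, -573.1, 318.9]
tcp_rot: [179.9, -0.6, -72.0]
ft_force: [0.3, -0.7, 0.9]
finger_gap: 85.5
```

```bash
python3 -m pendant '[[0.6,-24,-38,0,0],[0.6,-24,-38,0,0],[0.6,-24,-38,0,0],[0.6,-24,-38,0,0],[0.6,-24,-38,0,0],[0.6,-24,-38,0,0],[0.6,-24,-38,0,0],[0.6,-24,-38,0,0],[0.6,-24,-38,0,0],[0.6,-24,-38,0,0]]'
python3 -m pendant '[[0.6,0,0,0,-8.5],[0.6,0,0,0,-8.5],[0.6,0,0,0,-8.5],[0.6,0,0,0,-8.5],[0.6,0,0,0,-8.5],[0.6,0,0,0,-8.5],[0.6,0,0,0,-8.5],[0.6,0,0,0,-8.5],[0.6,0,0,0,-8.5],[0.6,0,0,0,-8.5]]'
python3 -m pendant '[[0.6,0,0,0,-8.5],[0.6,0,0,0,-8.5],[0.6,0,0,0,-8.5],[0.6,0,0,0,-8.5],[0.6,0,0,0,-8.5],[0.6,0,0,0,-8.5],[0.6,0,0,0,-7],[0.6,0,0,0,0],[0.6,0,0,0,0]]'
python3 - <<'E'
from h import *
s=r.sense(); print(s['tool_pos'],s['tcp_rot'],s['joint_pos'])
p=cam('wrist'); im,d=optics.snapshot('wrist'); print(p)
cv2.imwrite('pics/w1.png',im); W=cloud('wrist',d,p); np.save('w1.npy',W)
P=W[(~np.isnan(W[...,0]))&(W[...,2]>155)&(W[...,2]<180)]
print(len(P), P.mean(0))
print(optics.search_frame('wrist','round_tank_seat'))
m=np.hypot(P[:,0]-477,P[:,1]+228)<60; Q=P[m]
if len(Q): print(cv2.minEnclosingCircle(Q[:,:2].astype(np.float32)),np.median(Q[:,2]))
E
```

```text
time: 1.8
tool_pos: [473.5, -223.5, 311.3]
tcp_rot: [-180.0, -0.0, -72.0]
ft_force: [0.8, 0.2, 0.4]
finger_gap: 51.4
time: 2.8
tool_pos: [472.6, -225.1, 311.1]
tcp_rot: [180.0, -0.0, 13.3]
ft_force: [-0.8, -1.2, -0.5]
finger_gap: 51.1
time: 3.7
tool_pos: [472.6, -225.1, 311.2]
tcp_rot: [-180.0, -0.0, 70.8]
ft_force: [-0.4, -0.1, 0.1]
finger_gap: 51.2
[ 472.57520692 -225.08784794  311.15133975] [-1.79997839e+02 -2.58015875e-03  7.07663363e+01] [-3.10832512e+01 -5.56428170e+00  9.01912861e+01  2.09064989e-03
  9.53756402e+01 -1.01849392e+02]
{'camera_matrix': array([[305.47014636,   0.        , 256.8528916 ],
       [  0.        , 305.47014636, 186.93979057],
       [  0.        ,   0.        ,   1.        ]]), 'eye': array([ 403.25818162, -201.47937685,  453.66583954]), 'orientation': array([1.63478069e+02, 4.18687512e-02, 7.07824636e+01])}
8173 [ 466.12622068 -108.6940415   167.03533685]
[{'at': [472.9, -226.5, 167.8], 'score': 0.69}]
((476.3746337890625, -227.62049865722656), 34.05672836303711) 167.73521734066023
```

```bash
python3 -m pendant '[[0.6,39.5,-24.2,0,0],[0.6,39.5,-24.2,0,0],[0.6,39.5,-24.2,0,0],[0.6,39.5,-24.2,0,0],[0.6,39.5,-24.2,0,0],[0.6,39.5,-24.2,0,0],[0.6,39.5,-24.2,0,0],[0.6,39.5,-24.2,0,0],[0.6,39.5,-24.2,0,0],[0.6,39.5,-24.2,0,0]]'
python3 -m pendant '[[0.6,39.5,-24.2,20,0],[0.6,39.5,-24.2,20,0],[0.6,0,0,40,0],[0.6,0,0,30,0],[0.6,0,0,0,0],[0.6,0,0,0,0]]'
python3 - <<'E'
from h import *
s=r.sense(); print(s['tool_pos'],s['tcp_rot'],s['joint_pos'],s['finger_gap'])
p=cam('wrist'); im,d=optics.snapshot('wrist')
cv2.imwrite('pics/w2.png',im); W=cloud('wrist',d,p)
for z0,z1 in ((20,100),(45,90),(74,82)):
    m=(np.hypot(W[...,0]-354,W[...,1]-318)<35)&(W[...,2]>z0)&(W[...,2]<z1)
    Q=W[m]
    if len(Q): print(z0,len(Q),cv2.minEnclosingCircle(Q[:,:2].astype(np.float32)),np.percentile(Q[:,2],[1,50,99]))
print(optics.search_frame('wrist','gauge'))
E
```

```text
time: 4.8
tool_pos: [371.8, 229.0, 311.6]
tcp_rot: [180.0, -0.0, 70.9]
ft_force: [1.3, 0.6, 0.3]
finger_gap: 50.9
time: 5.4
tool_pos: [352.6, 316.7, 202.1]
tcp_rot: [-180.0, 0.0, 70.9]
ft_force: [0.5, 0.4, 0.2]
finger_gap: 51.3
[352.57000065 316.6644687  202.09401727] [-1.79971689e+02  3.54866760e-02  7.09098661e+01] [ 3.57245356e+01 -1.15417586e+01  1.06882532e+02  2.70195119e-03
  8.47045434e+01 -3.51855722e+01] 51.30633718846224
20 1597 ((353.2655029296875, 318.4920349121094), 22.649667739868164) [23.54905777 58.46685239 84.59684415]
45 873 ((354.21826171875, 318.19122314453125), 14.148564338684082) [46.81323514 77.44250248 84.72660079]
74 542 ((354.3789978027344, 318.3638000488281), 13.93420124053955) [74.52506027 77.49660797 80.63408912]
[{'at': [273.8, 347.2, 71.5], 'score': 0.95}, {'at': [345.2, 319.5, 45.5], 'score': 0.61}]
```

View pics/w2.png

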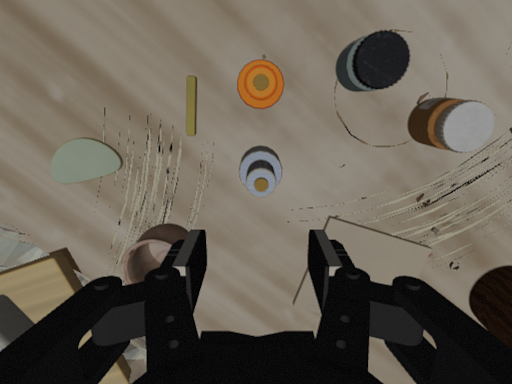

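The wrist view shows the white gauge at (261,172), with its brass knob at (261,185). The orange gauge at (260,83) and the cup at (158,258) are both clear of the fingers. The jaw line runs clear of the look-alike, so I'm descending.

```bash
python3 -m pendant '[[0.6,2,1,40,0],[0.6,0,0,40,0],[0.6,0,0,40,0],[0.6,0,0,25,0],[0.6,0,0,15,0],[0.6,0,0,0,0],[0.6,0,0,0,0]]' 40
python3 -m pendant '[[0.25,0,0,0,0],[0.1,0,0,0,0],[0.1,0,0,0,0],[0.1,0,0,0,0],[0.1,0,0,0,0]]' 50
```

```text
time: 6.2
tool_pos: [355.8, 319.1, 43.6]
tcp_rot: [179.9, -0.1, 70.9]
ft_force: [-0.4, 0.3, 0.9]
finger_gap: 51.5
time: 6.7
tool_pos: [355.8, 319.3, 43.9]
tcp_rot: [179.9, -0.2, 71.0]
ft_force: [-0.3, -0.3, 6.9]
finger_gap: 26.7
```

```bash
python3 -m pendant '[[0.1,0,0,-20,0],[0.1,0,0,-40,0],[0.1,0,0,-45,0],[0.1,0,0,-45,0],[0.1,0,0,-45,0],[0.1,0,0,-45,0],[0.1,0,0,-20,0],[0.1,0,0,0,0],[0.1,0,0,0,0]]' 60
python3 - <<'E'
from h import *
p=cam('wrist'); im,d=optics.snapshot('wrist')
cv2.imwrite('pics/w3.png',im); 
s=r.sense(); print(s['tool_pos'],s['ft_force'],s['finger_gap'])
W=cloud('wrist',d,p); t=s['tool_pos']
m=(np.hypot(W[...,0]-t[0],W[...,1]-t[1])<40)&(np.abs(W[...,2]-t[2])<70)
Q=W[m]; print(np.percentile(Q[:,2]-t[2],[1,10,50,90,99]))
E
```

```text
time: 7.6
tool_pos: [354.3, 318.4, 301.5]
tcp_rot: [180.0, -0.0, 71.0]
ft_force: [1.1, -0.3, -2.0]
finger_gap: 26.6
[353.81835162 318.04237079 300.27009982] [-0.66499322 -0.18585799 -1.82722321] 26.56180471089315
[-34.31972119  -6.41772721  39.19063245  59.31061468  69.10932048]
```

View pics/w3.png

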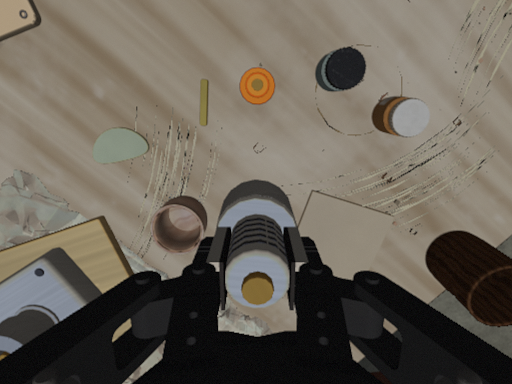

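The gauge is held upright between the fingers, with its knob at (257,288) and the bell at (257,200), and the orange gauge is untouched. I'm carrying it to the round tank.

```bash
python3 -m pendant '[[0.1,-39.7,24.5,0,0],[0.1,-39.7,24.5,0,0],[0.1,-39.7,24.5,0,0],[0.1,-39.7,24.5,0,0],[0.1,-39.7,24.5,0,0],[0.1,-39.7,24.5,0,0],[0.1,-39.7,24.5,0,0],[0.1,-39.7,24.5,0,0],[0.1,-39.7,24.5,0,0],[0.1,-39.7,24.5,0,0]]'
python3 -m pendant '[[0.1,-39.7,24.5,0,0],[0.1,-39.7,24.5,0,0],[0.1,0,0,20,0],[0.1,0,0,20,0],[0.1,0,0,15,0],[0.1,0,0,0,0],[0.1,0,0,0,0]]'
python3 - <<'E'
from h import *
s=r.sense(); print(s['tool_pos'],s['tcp_rot'],s['ft_force'],s['finger_gap'])
for n in ('scene','wrist'):
    p=cam(n); im,d=optics.snapshot(n); cv2.imwrite(f'pics/{n}4.png',im)
    W=cloud(n,d,p); Q=W[(np.hypot(W[...,0]-477,W[...,1]+228)<45)&(W[...,2]>155)&(W[...,2]<174)]
    Z=W[(np.hypot(W[...,0]-477,W[...,1]+228)<35)&(W[...,2]>190)&(W[...,2]<235)]
    for A in (Q,Z):
        if len(A): print(n,len(A),cv2.minEnclosingCircle(A[:,:2].astype(np.float32)),np.percentile(A[:,2],[1,50,99]))
    if n=='scene': cv2.imwrite('pics/s4c.png',cv2.resize(im[80:220,200:360],None,fx=4,fy=4))
E
```

```text
time: 8.65
tool_pos: [455.6, -138.4, 299.1]
tcp_rot: [-179.8, -0.0, 71.0]
ft_force: [1.1, -0.0, -1.5]
finger_gap: 26.6
time: 9.35
tool_pos: [476.6, -227.3, 246.0]
tcp_rot: [-179.9, -0.0, 71.0]
ft_force: [0.3, 0.5, -0.9]
finger_gap: 26.5
[ 476.57640121 -227.25459427  246.02406666] [-1.79908434e+02 -2.04985285e-02  7.10069440e+01] [ 0.30514731  0.49779009 -0.87871369] 26.483664060403054
scene 203 ((475.6285705566406, -225.0321807861328), 35.370853424072266) [156.0656694  166.43823286 170.51854806]
scene 100 ((472.0393981933594, -220.1644287109375), 21.588014602661133) [200.61305844 218.70353318 234.42206199]
wrist 2765 ((476.4102478027344, -227.4842529296875), 33.944908142089844) [159.9974219  167.81505447 169.23161145]
wrist 1010 ((471.7013854980469, -226.8045654296875), 22.08678436279297) [204.25183507 222.41062009 234.70102968]
```

View pics/s4c.png

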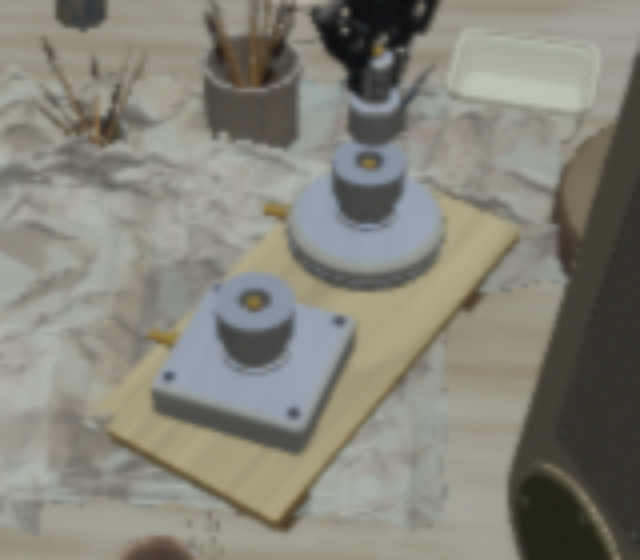

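The scene crop shows the bell at (375,113) directly over the round collar at (370,160). The collar's pin hole is lined up with the gauge. I'm pressing in stages and watching the force.

```bash
python3 -m pendant '[[0.1,0,0,10,0],[0.1,0,0,10,0],[0.1,0,0,10,0],[0.1,0,0,4,0],[0.1,0,0,0,0]]' 80
python3 -m pendant '[[0.1,0,0,4,0],[0.1,0,0,4,0],[0.1,0,0,4,0],[0.1,0,0,0,0]]'
python3 -m pendant '[[0.1,0,0,3,0],[0.1,0,0,3,0],[0.1,0,0,0,0]]'
```

```text
time: 9.95
tool_pos: [476.5, -227.5, 211.7]
tcp_rot: [-179.9, -0.0, 71.0]
ft_force: [-2.1, 0.1, 1.8]
finger_gap: 26.2
time: 10.35
tool_pos: [477.3, -228.0, 201.0]
tcp_rot: [179.9, 0.0, 71.0]
ft_force: [-1.9, 0.3, 4.1]
finger_gap: 26.1
time: 10.65
tool_pos: [477.3, -228.1, 195.3]
tcp_rot: [179.9, 0.0, 71.0]
ft_force: [-1.9, 0.7, 5.7]
finger_gap: 25.9
```

```bash
python3 -m pendant '[[0.1,0,0,3,0],[0.1,0,0,2,0],[0.1,0,0,0,0]]'
python3 -m pendant '[[0.1,0,0,2,0],[0.1,0,0,0,0],[0.1,0,0,0,0]]'
```

```text
time: 10.95
tool_pos: [477.4, -228.1, 190.5]
tcp_rot: [179.9, 0.0, 71.0]
ft_force: [-2.5, 1.2, 6.4]
finger_gap: 26.1
time: 11.25
tool_pos: [477.5, -228.2, 189.9]
tcp_rot: [179.9, 0.0, 71.0]
ft_force: [-6.2, 3.7, 15.6]
finger_gap: 26.0
```

```bash
python3 -m pendant '[[0.1,0,0,1,0],[0.1,0,0,0,0],[0.1,0,0,0,0]]'
python3 - <<'E'
from h import *
p=cam('wrist'); im,d=optics.snapshot('wrist')
s=r.sense(); t=s['tool_pos']; print(t,s['tcp_rot'],s['ft_force'])
W=cloud('wrist',d,p)
m=(np.hypot(W[...,0]-t[0],W[...,1]-t[1])<9)&(W[...,2]-t[2]>20)
print(np.percentile(W[m][:,2]-t[2],[1,50,90,99]))
Q=W[(np.hypot(W[...,0]-t[0],W[...,1]-t[1])<40)&(W[...,2]>135)&(W[...,2]<160)]
print('collar z',len(Q),np.percentile(Q[:,2],[5,50,95]),cv2.minEnclosingCircle(Q[:,:2].astype(np.float32)))
im3=cv2.imread('pics/w3.png'); cv2.imwrite('pics/w5.png',np.hstack([im3[150:384,130:390],im[150:384,130:390]]))
E
```

```text
time: 11.55
tool_pos: [477.7, -228.2, 189.8]
tcp_rot: [179.8, 0.0, 71.0]
ft_force: [-9.2, 4.5, 21.1]
finger_gap: 26.2
[ 477.65967765 -228.2416188   189.84724876] [1.79839134e+02 3.93698150e-02 7.09826222e+01] [-9.23404301  4.71512332 20.80742931]
[33.01495531 47.12173942 56.90921315 57.66633212]
collar z 3326 [142.96869192 145.77487496 154.10989604] ((476.5186767578125, -227.43055725097656), 34.00556945800781)
```

View pics/w5.png

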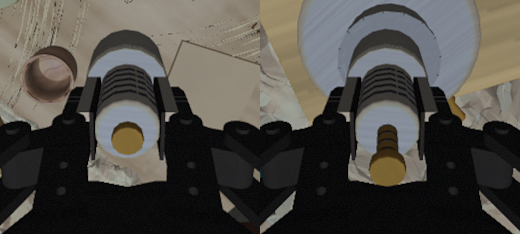

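The comparison shows the knob now clear of the barrel on its rod, at (388,168) in the right half. The rod is about 17 mm out and the collar top is at 145.8 mm, so it is 22 mm down. Now I'll retreat upward and carry the gauge to the tile.

```bash
python3 -m pendant '[[0.1,0,0,-5,0],[0.1,0,0,-10,0],[0.1,0,0,-15,0],[0.1,0,0,-30,0],[0.1,0,0,-40,0],[0.1,0,0,-15,0],[0.1,0,0,0,0]]'
python3 -m pendant '[[0.1,43.5,-10.6,0,0],[0.1,43.5,-10.6,0,0],[0.1,43.5,-10.6,0,0],[0.1,43.5,-10.6,0,0],[0.1,43.5,-10.6,0,0],[0.1,43.5,-10.6,0,0],[0.1,43.5,-10.6,0,0],[0.1,43.5,-10.6,0,0],[0.1,43.5,-10.6,0,0],[0.1,43.5,-10.6,0,0]]'
python3 -m pendant '[[0.1,43.5,-10.6,0,0],[0.1,43.5,-10.6,0,0],[0.1,43.5,-10.6,0,0],[0.1,43.5,-10.6,0,0],[0.1,0,0,40,0],[0.1,0,0,40,0],[0.1,0,0,0,0],[0.1,0,0,0,0]]'
python3 - <<'E'
from h import *
s=r.sense(); t=s['tool_pos']; print(t,s['tcp_rot'],s['ft_force'],s['finger_gap'])
p=cam('wrist'); im,d=optics.snapshot('wrist'); cv2.imwrite('pics/w6.png',im)
W=cloud('wrist',d,p)
m=(np.hypot(W[...,0]-t[0],W[...,1]-t[1])<9)&(W[...,2]-t[2]>20)
print('knob',np.percentile(W[m][:,2]-t[2],[50,99]))
p=cam('top'); im,d=optics.snapshot('top'); W=cloud('top',d,p)
Q=W[(np.hypot(W[...,0]-477,W[...,1]+228)<33)&(W[...,2]>130)]; print('collar',np.median(Q[:,2]))
E
```

```text
time: 12.3
tool_pos: [478.2, -228.5, 304.8]
tcp_rot: [179.7, 0.1, 71.0]
ft_force: [0.6, 0.1, -1.4]
finger_gap: 26.1
time: 13.3
tool_pos: [517.5, 219.6, 298.8]
tcp_rot: [-179.8, 0.1, 71.0]
ft_force: [2.0, -0.1, -0.6]
finger_gap: 25.9
time: 14.1
tool_pos: [533.8, 395.4, 219.2]
tcp_rot: [-179.8, 0.2, 71.0]
ft_force: [0.8, 1.0, -0.8]
finger_gap: 25.9
[533.8437567  395.35655715 219.20313218] [-179.80799697    0.23941089   70.97382698] [ 0.77076339  1.01886053 -0.83732793] 25.914444533284694
knob [47.04677162 57.4837373 ]
collar 167.25808533899055
```

View pics/w6.png

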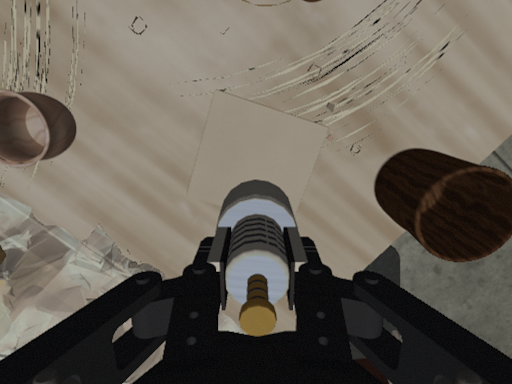

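The wrist view shows the gauge over the tile, whose outline spans about (190–330, 92–210), with the rod still out and the knob at (258,320). The dark cup at (445,205) is about 200 mm away. The round collar is back up, with its top at 167 mm. I'm lowering the gauge.

```bash
python3 -m pendant '[[0.1,0,0,40,0],[0.1,0,0,40,0],[0.1,0,0,40,0],[0.1,0,0,25,0],[0.1,0,0,13,0],[0.1,0,0,0,0],[0.1,0,0,0,0]]'
python3 -m pendant '[[0.1,0,0,3,0],[0.1,0,0,3,0],[0.1,0,0,0,0],[0.1,0,0,0,0]]'
```

```text
time: 14.9
tool_pos: [536.8, 397.1, 66.5]
tcp_rot: [179.9, -0.2, 71.0]
ft_force: [0.2, -0.2, -0.6]
finger_gap: 25.9
time: 15.3
tool_pos: [535.2, 396.4, 57.9]
tcp_rot: [180.0, -0.0, 71.0]
ft_force: [-0.4, -0.5, -1.4]
finger_gap: 26.0
```

```bash
python3 -m pendant '[[0.1,0,0,2,0],[0.1,0,0,1,0],[0.1,0,0,0,0],[0.1,0,0,0,0]]'
python3 -m pendant '[[0.1,0,0,1,0],[0.1,0,0,0,0],[0.1,0,0,0,0]]'
```

```text
time: 15.7
tool_pos: [535.1, 396.2, 54.5]
tcp_rot: [-180.0, 0.0, 71.0]
ft_force: [-0.2, -0.0, -1.4]
finger_gap: 26.2
time: 16.0
tool_pos: [535.1, 396.3, 53.6]
tcp_rot: [-180.0, 0.0, 71.0]
ft_force: [-0.0, 0.6, -1.7]
finger_gap: 25.9
```

```bash
python3 -m pendant '[[0.1,0,0,1,0],[0.1,0,0,0,0],[0.1,0,0,0,0]]'
python3 -m pendant '[[0.1,0,0,1,0],[0.1,0,0,0,0],[0.1,0,0,0,0]]'
```

```text
time: 16.3
tool_pos: [535.4, 396.4, 53.1]
tcp_rot: [180.0, -0.0, 71.0]
ft_force: [-1.3, -1.8, 2.2]
finger_gap: 26.2
time: 16.6
tool_pos: [535.5, 396.4, 53.1]
tcp_rot: [180.0, -0.0, 71.0]
ft_force: [-4.1, -4.4, 9.9]
finger_gap: 26.1
```

Contact. I'm easing the preload, opening, then rising straight up.

```bash
python3 -m pendant '[[0.1,0,0,-1,0],[0.1,0,0,0,0],[0.4,0,0,0,0],[0.6,0,0,0,0],[0.6,0,0,0,0],[0.6,0,0,0,0]]'
python3 -m pendant '[[0.6,0,0,-10,0],[0.6,0,0,-20,0],[0.6,0,0,-40,0],[0.6,0,0,-40,0],[0.6,0,0,-40,0],[0.6,0,0,-40,0],[0.6,0,0,0,0],[0.6,0,0,0,0]]'
python3 - <<'E'
from h import *
from scipy.spatial.transform import Rotation
for n in ('wrist','top','scene'):
    p=cam(n); im,d=optics.snapshot(n); W=cloud(n,d,p); cv2.imwrite(f'pics/{n}7.png',im)
    for a,z0,z1 in (('shoulder',40,50),('knob',96,120),('barrel',82,92)):
        Q=W[(np.hypot(W[...,0]-535,W[...,1]-396)<40)&(W[...,2]>z0)&(W[...,2]<z1)]
        if len(Q)>3: print(n,a,len(Q),np.round(cv2.minEnclosingCircle(Q[:,:2].astype(np.float32))[0],1),np.percentile(Q[:,2],[5,50,99]).round(1))
    Q=W[(np.hypot(W[...,0]-477,W[...,1]+228)<33)&(W[...,2]>130)]
    if len(Q): print(n,'collar',np.median(Q[:,2]))
    Q=W[(np.hypot(W[...,0]-535,W[...,1]-396)<140)&(W[...,2]>6)&(W[...,2]<13)]
    print(n,'tile',np.round(cv2.minAreaRect(Q[:,:2].astype(np.float32))[0],1))
s=r.sense();print(s['time'],s['tool_pos'],s['ft_force'],s['finger_gap'])
E
```

```text
time: 17.2
tool_pos: [535.1, 396.3, 52.4]
tcp_rot: [-180.0, 0.0, 71.0]
ft_force: [-0.3, 0.0, -0.4]
finger_gap: 51.2
time: 18.0
tool_pos: [536.0, 396.8, 245.4]
tcp_rot: [179.8, -0.2, 71.0]
ft_force: [-0.2, 0.3, -0.5]
finger_gap: 51.1
wrist shoulder 527 [533.5 395.2] [42.9 45.  48.1]
wrist knob 145 [534.2 395.2] [107.9 109.4 111.3]
wrist barrel 424 [534.  395.3] [84.5 86.5 89.2]
wrist tile [535.9 436.5]
top shoulder 24 [523.8 397.6] [40.7 44.8 49.2]
top knob 15 [533.8 394.5] [103.  108.4 112.7]
top barrel 30 [533.5 393.6] [84.3 87.5 91.4]
top collar 167.43564957043395
top tile [560.  395.9]
scene shoulder 82 [533.4 397.4] [40.8 45.1 49.5]
scene knob 19 [533.9 397. ] [ 96.8 109.7 113.5]
scene barrel 56 [533.4 397.5] [83.2 86.4 90.7]
scene tile [515.1 402.4]
18.15 [534.40656109 395.78589696 240.8289217 ] [-0.16824787  0.00393214 -0.36178238] 51.21994415831376
```

View pics/wrist7.png

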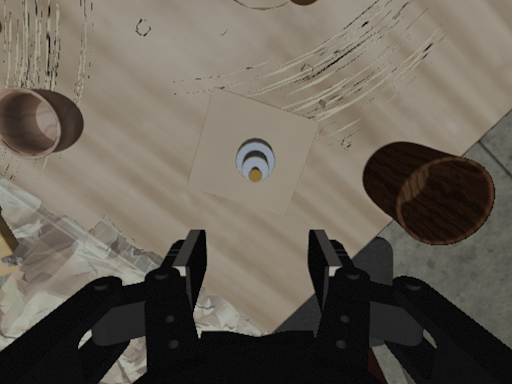

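The gauge stands at (256,160), in the middle of the tile. It is upright: the barrel, shoulder and knob centres agree to within 1 mm. The knob top is at about 109.5 mm, so the rod is about 16.5 mm out, and the gripper is clear.

```bash
python3 -c "
from bench import hand_in
print(hand_in())"
```

```text
the job is handed in; nothing more can be done
None
```

I picked up the white gauge, pressed it straight down on the round tank's collar, and stood it upright on the plaster tile with its rod out. The job went in at about 18 s of the 51 s allowed, and the hand-in reports no verdict.

- **Press:** the collar top dropped from 168 mm to about 146 mm, which is its full 22 mm travel. The force rose to about 21 N at the hard stop, and the rod came out about 17 mm.
- **Final checks:** the gauge stands at (534, 395), about 1 mm from the tile centre I estimated from the first pictures. The centres of its bell shoulder, barrel and knob agree to within 1 mm in the wrist view. The rod is about 16.5 mm out, the round collar is back up at about 167 mm, and the gripper is clear with no force on it.
- **Disagreements:** three results did not fit.
    - The rod's roughly 3 N drag did not show clearly in the press force, but the pictures show the rod out.
    - The last fit of the tile's centre was spoiled by stray points, so I relied on the earlier estimate and the wrist picture.
    - One shoulder reading from the top camera, with only 24 points, was about 10 mm off.
- **Left alone:** I did not touch the square tank or the orange look-alike.

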